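# Find the hidden release in the tray clamp's edge and hold it down

## Task

The seed tray is held down by two catch tongues of the metal clamp rail in front of it, and the rail's release notch is hidden under one of the six look-alike slats along the rail's top edge. With closed fingertips feel along that top edge until you find the slat that gives, press it right down into its notch so that the tongues draw back, and finish while still holding it down. Only press: do not lift or shift the tray, the pot and tape roll in it or the dibber.

Things in the scene. Friction and masses are not known exactly. Their poses are not given: they have to be found in the camera images.
- rail: The fixed metal clamp rail on its grey base plate (190 x 372 x 8 mm, from 30 mm before to 160 mm behind the origin). Origin on the bench, under the rail's middle; x points away from the robot to the tray, y (left) along the rail, z up. The rail's cheeks end at z = 55 mm, its black end caps (y = +-168 mm) at 66 mm; between and above them stand the six slats.
- edge_mid (a point): Middle of the rail's top edge, z = 70 mm; axes as the rail's. The edge is six equal, flush metal slats, each 51 mm long (y) and 24 mm wide (x), centred at y = -130, -78, -26, 26, 78, 130 mm from here. Five are rigid. One, each time another and not told by eye, is sprung: it sinks up to 12 mm, if no part of the fingertips (up to 40 mm along y) rests on a neighbour.
- release (a joint): How far the sprung slat is pressed down into the notch, m: 0 = flush with the others (start), 0.012 = at the bottom. Its spring starts to give at about 2 N, needs about 5 N at the bottom and pushes it up again when let go.
- tongue_1 (a joint): How far the left catch tongue (a flat steel tongue, 24 mm wide, over the tray's front rim, 80 mm left of the rail's middle) has drawn back, m: 0 = over the rim, 0.018 = fully back. It is moved by the release only, 1.5 times as far.
- tongue_2 (a joint): The same for the right tongue, 80 mm right of the rail's middle.
- tray: Black open seed tray behind the rail, 128 x 300 x 34 mm, loose, held down by the tongues; origin at the centre of its underside.
- pot_1: Terracotta nursery pot standing in the tray, a bystander: about 66 mm wide and 58 mm tall; origin at the centre of its underside.
- tape: Grey roll of tape standing flat in the tray, a bystander: about 100 mm wide, 48 mm tall; origin at the centre of its underside.
- dibber: Wooden dibber, 248 mm long, 30 mm thick, lying on the bench on the robot's side of the rail, a bystander; origin under its middle.

How it is judged (in metres and radians):
At the end, for the whole second after the job is handed in: Through the last second the fingers hold the sprung slat at least 9.5 mm down (of 12), pushing with more than 1.5 N, and both catch tongues are drawn back at least 13.5 mm (of 18) (value of joint release above 0.0095 m and value of joint each of tongue_1, tongue_2 above 0.0135 m and contact force between the fingers and anything else above 1.5 N); the arm keeps its last pose, push and grip.
It fails at once if the tray, the pot, the tape roll or the dibber is lifted, carried or shifted by more than 20 mm (distance of any of tray, pot_1, tape, dibber from where it was at the start of the episode above 0.02 m).
It also fails if it takes over 58 s, if anything falls off the work surface, if the arm or the gripper's body presses on something with over 40 N, if the wrist force passes 120 N, or if a joint passes its speed limit or range.

## Robot

A 6-joint arm with a two-finger parallel gripper is mounted at the origin on a cart in front of the work surface, level with it; the furniture and walls round the work are solid. World frame = base frame: x ahead of the robot, y to its left, z up, the work surface at z = 0. Lengths are in mm, angles in degrees, forces in N, time in s.
With the tool pointing down it reaches from about 300 to 850 mm from the base axis. Payload 4.2 kg.
Tool frame: the origin (TCP) lies midway between the tips of the shut fingers; the grasp point (between the pads) lies 19 mm behind it; x points along the fingers, z is the direction in which the jaws open and shut, and the axes are right-handed (so a half turn about x gives the same grasp; the last joint's range is limited). The gripper opens to 91 mm and grips with 3 to 60 N. Pads are 32 mm wide; open, the fingers measure 118 mm over their backs; the gripper's body (76 mm by 178 mm) begins 60 mm behind the grasp point.
Start: joints at [72.995, 18.312, 89.639, -0, 72.044, -1.146], TCP at [157.137, 553.128, 213.976] pointing down, gripper open.
Joint ranges: [-177.97, 177.97], [-48.28, 115.42], [12.27, 149.76], [-77.06, 257.06], [2.81, 150.46], [-146.56, 146.56]. Speed limits (degrees/s): [147.25, 147.25, 180, 180, 180, 180].

## Interface

Orientations are given as [roll, pitch, yaw] about the fixed x, y, z axes, in that order (R = Rz(yaw) Ry(pitch) Rx(roll)).
In Python, from workcell import env gives the robot as it stands.
- The arm moves only by the tool send_rows, never from a script. Its argument "commands" is a list that holds one entry, the list of rows, each a list of 6 numbers: the shift along the tool's x, y, z normalised to -1 to 1, where 1 is 0.1 m, then the turn, a rotation vector about the tool's x, y, z normalised to -1 to 1, where 1 is 2 pi rad. In form: [[[x, y, z, wx, wy, wz], ...]]. A call has 1 to 20 rows; each row is the pose to reach, as a shift and turn from the pose commanded when the call began, along the tool's axes at that moment, turning the shorter way round; what a row does not reach only later rows make up. A row lasts 1/8 s, in which the tool goes at most 62.5 mm and 10.7 degrees, less where a joint would pass 70% of its speed; a pose out of reach is approached as far as the arm can. A call with a number of a shift or a turn outside -1 to 1 is refused whole. A call with a gripper value outside its range is refused whole. "jaw" is the closure, from -1 (fully open) to 1 (shut), so that 0 is half open, set as the call begins (left out, the last holds). The fingers move at their own pace and stop on an object; "force" is the grip in N (left out, the last holds). Time passes only in rows, so rows that repeat a pose let the fingers close. It gives the time, the measured TCP pose, the force and the opening at its end, in the units of the state.
- env.state(): the state, without advancing time (a new reading comes with each control period).
- env.grab_frame(name): name is "scene" or "top" or "wrist"; returns (picture, depth): 480x640x3 uint8, red, green, blue; 480x640 float32, mm along the optical axis (not along the pixel's ray), 0 where there is no reading.
- env.get_calibration(name): a dict with "mtx" (3x3 intrinsics, pixels), "camera_from_world" (4x4, takes a point from world to camera coordinates). Camera axes: x right, y up, looking along -z (the intrinsics and any distortion apply to the point x, -y, -z); pixel columns grow to the right and rows downward; lengths in mm; the calibration is good to about 2 mm. A picture is of the moment at which its call begins: read the wrist's pose just before it. get_calibration takes no time and is no camera call; for the wrist camera it gives the pose at the moment of the call.
- env.job_done(): hands the job in, once; it reports no verdict.
The state is a dict: "time_s": time; "qpos": joint angles; "qvel": joint speeds; "effort": joint torques, N m; "ee_pos": TCP position; "ee_rot": TCP orientation; "force": force on the tool from outside, world axes, zero at the start; "torque": the same for the moment, N m; "gripper_width": finger opening in mm.
Only numpy, scipy, OpenCV 4.12 (cv2) and the standard library are available. Lean on these libraries where they do the work, as an engineer would, in place of code of your own. Each camera call takes 0.05 s, during which the arm holds its last target.

## Working session

There is one attempt and no reset: what is moved stays moved. The work goes in short steps, Python scripts to look and compute and a tool call to move; the robot and the scene stay as the last step left them, time stands still between calls to the robot, and variables do not carry over. Pictures are saved under pics/ and viewed, and the job is handed in when it is done.

Besides the shell and the picture viewer there is one more tool, called after ">>>" by a JSON object that holds its "method" and its "body". send_rows: Moves the arm, as the interface text tells. Its arguments: {"type":"object","properties":{"commands":{"type":"array","items":{"type":"array","items":{"type":"array","items":{"type":"number","minimum":-1,"maximum":1}}}},"jaw":{"type":"number"},"force":{"type":"number"}},"required":["commands"]}

```bash
mkdir -p pics; python3 - <<'E'
from workcell import env
import cv2,numpy as np
print(env.state())
for n in ["scene","top"]:
    p,d=env.grab_frame(n); cv2.imwrite(f"pics/{n}1.png",p[:,:,::-1]); np.save(f"{n}_d.npy",d)
    c=env.get_calibration(n); print(n,c)
E
```

```text
{'time_s': 0.0, 'qpos': array([ 7.29959893e+01,  1.83540493e+01,  8.97048528e+01, -1.06310997e-03,
        7.20407616e+01, -1.14429071e+00]), 'qvel': array([-0.01195001,  0.06646545,  0.01521641,  0.02801356,  0.0499453 ,
       -0.08228424]), 'effort': array([-1.11856847e-03, -4.12460160e+01, -2.31977981e+01,  7.27209798e-02,
        4.55329497e-02, -1.28076204e-04]), 'ee_pos': array([156.98890879, 552.66328326, 213.10662941]), 'ee_rot': array([ 179.4367543 ,   89.90033109, -106.42263703]), 'force': array([ 0.53173881,  0.59043281, -0.65796639]), 'torque': array([ 0.02016922, -0.00851586, -0.02023903]), 'gripper_width': 91.31257400386566}
scene {'mtx': array([[495.68091846,   0.        , 316.20792083],
       [  0.        , 495.68091846, 238.89863193],
       [  0.        ,   0.        ,   1.        ]]), 'camera_from_world': array([[-6.22843237e-01, -7.82030302e-01, -2.22465621e-02,
         3.34138669e+02],
       [ 2.84619857e-01, -2.52987602e-01,  9.24656050e-01,
        -2.33702819e+02],
       [-7.28737154e-01,  5.69583954e-01,  3.80152969e-01,
        -4.76618687e+02],
       [ 0.00000000e+00,  0.00000000e+00,  0.00000000e+00,
         1.00000000e+00]])}
top {'mtx': array([[480.9714907 ,   0.        , 317.73127436],
       [  0.        , 480.9714907 , 240.92262543],
       [  0.        ,   0.        ,   1.        ]]), 'camera_from_world': array([[ 2.48091635e-02, -9.99684012e-01, -4.04741645e-03,
        -1.28791415e+01],
       [ 9.90916806e-01,  2.40559161e-02,  1.32307205e-01,
        -5.32249311e+02],
       [-1.32168033e-01, -7.29308406e-03,  9.91200495e-01,
        -8.44522172e+02],
       [ 0.00000000e+00,  0.00000000e+00,  0.00000000e+00,
         1.00000000e+00]])}
```

View pics/top1.png

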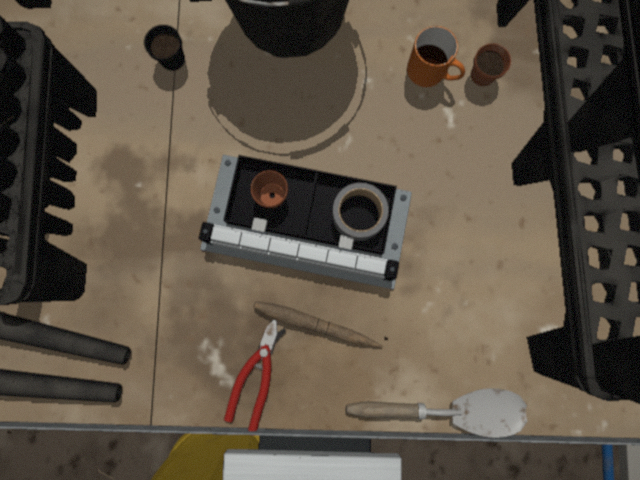

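View pics/scene1.png

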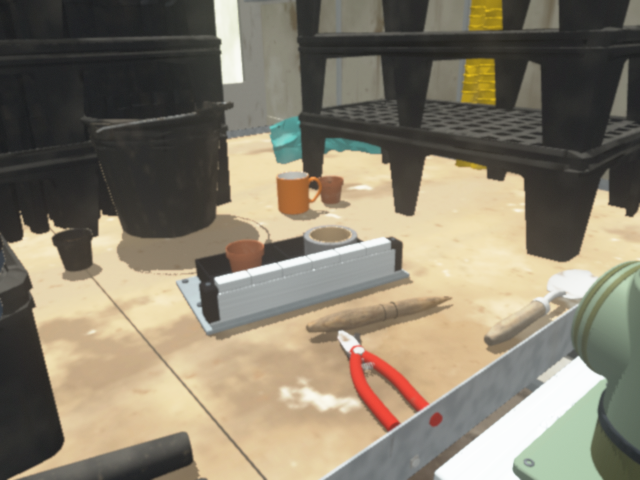

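The top view shows the rail running from the end cap at about (206,232) to the other at about (391,269), with the six slats between. I'll enlarge it.

```bash
python3 - <<'E'
import cv2
p=cv2.imread("pics/top1.png")[215:295,195:405]
cv2.imwrite("pics/top1c.png",cv2.resize(p,None,fx=3.8,fy=3.8,interpolation=cv2.INTER_CUBIC))
E
```

```text
(no output)
```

View pics/top1c.png

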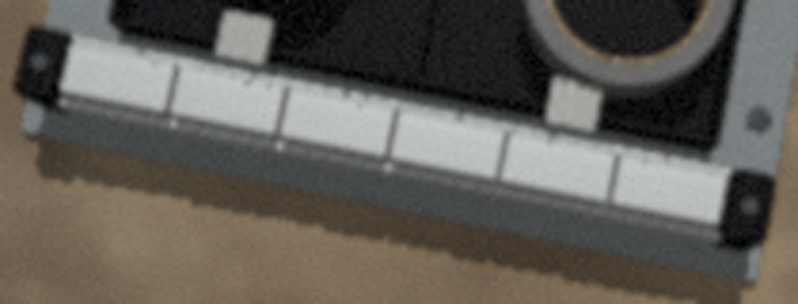

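```bash
cat > h.py <<'E'
from workcell import env
import numpy as np
from scipy.spatial.transform import Rotation as R
def ray(name,u,v,z):
    c=env.get_calibration(name);K=c["mtx"];T=c["camera_from_world"]
    d=np.array([(u-K[0,2])/K[0,0],-(v-K[1,2])/K[1,1],-1.])
    Rc=T[:3,:3].T;o=-Rc@T[:3,3];w=Rc@d
    return o+w*(z-o[2])/w[2]
def proj(name,p):
    c=env.get_calibration(name);K=c["mtx"];T=c["camera_from_world"]
    q=T[:3,:3]@np.asarray(p)+T[:3,3];return K[0,0]*q[0]/-q[2]+K[0,2],K[1,1]*q[1]/q[2]+K[1,2]
E
python3 - <<'E'
from h import *
d=np.load("top_d.npy")
P=[]
for x,y in [(62,68),(174,90),(284,112),(393,134),(504,157),(614,180),(727,197)]:
    u,v=195+x/3.8-.4,215+y/3.8-.4
    p=ray("top",u,v,70);P.append(p)
    T=env.get_calibration("top")["camera_from_world"]
    print((u,v),p.round(1),d[int(round(v)),int(round(u))], -(T[2,:3]@p+T[2,3]))
P=np.array(P)
s=np.array([156,104,52,0,-52,-104,-156])
fx=np.polyfit(s,P[:,0],1);fy=np.polyfit(s,P[:,1],1);print(fx,fy,np.hypot(fx[0],fy[0]))
print(np.degrees(np.arctan2(-fx[0],fy[0])))
# dibber depth check
E
```

```text
(210.9157894736842, 232.49473684210525) [538.2 188.5  70. ] 851.84235 847.6450136017644
(240.38947368421051, 238.28421052631577) [529.2 136.1  70. ] 855.5372 846.0687891134038
(269.3368421052632, 244.07368421052632) [520.1  84.7  70. ] 846.82404 844.5021875630104
(298.021052631579, 249.86315789473684) [511.1  34.1  70. ] 841.77344 842.9432557200643
(327.23157894736846, 255.9157894736842) [501.7 -17.3  70. ] 842.33606 841.3251353801695
(356.17894736842106, 261.9684210526316) [492.4 -68.1  70. ] 838.9039 839.7150800015073
(385.91578947368424, 266.44210526315794) [ 485.8 -120.    70. ] 844.5096 838.4700668449055
[1.71157959e-01 5.11218674e+02] [ 0.98620502 33.98921067] 1.0009472495236866
-9.845732686804276
```

```bash
cat >> h.py <<'E'
RY=np.radians(-9.85);C=np.array([511.2,34.0])
YR=np.array([-np.sin(RY),np.cos(RY),0]);XR=np.array([np.cos(RY),np.sin(RY),0])
def slat(s): return np.array([*(C+s*YR[:2]),70.])
def toolR(st=None):
    st=st or env.state();return R.from_euler('xyz',st["ee_rot"],degrees=True)
def goal(sgn=1): # tool x down, tool z along +-rail y
    x=np.array([0,0,-1.]);z=sgn*YR;y=np.cross(z,x);return R.from_matrix(np.c_[x,y,z])
def row(p,G,st=None):
    st=st or env.state();r=toolR(st)
    return np.r_[r.inv().apply(np.asarray(p)-st["ee_pos"])/100,(r.inv()*G).as_rotvec()/2/np.pi].round(4)
E
python3 - <<'E'
from h import *
st=env.state();print(toolR(st).as_matrix().round(3))
G0=toolR(st)
for s in (130,-130):
  p=slat(s)+[0,0,30];print(s,p, [row(p,goal(g)) for g in(1,-1)])
# alternative: y along rail
for g in (1,-1):
  x=np.array([0,0,-1.]);y=g*YR;z=np.cross(x,y);G=R.from_matrix(np.c_[x,y,z]);print('alt',g,(toolR().inv()*G).as_rotvec(degrees=True).round(1))
for g in (1,-1): print(g,(toolR().inv()*goal(g)).as_rotvec(degrees=True).round(1))
E
```

```text
[[-0.    -0.962  0.273]
 [-0.001  0.273  0.962]
 [-1.     0.    -0.002]]
130 [533.43901743 162.08366837 100.        ] [array([ 1.1363e+00, -4.6884e+00, -2.7271e+00, -1.6700e-02, -2.0000e-04,
       -0.0000e+00]), array([ 1.1363e+00, -4.6884e+00, -2.7271e+00,  4.8330e-01, -0.0000e+00,
        4.0000e-04])]
-130 [488.96098257 -94.08366837 100.        ] [array([ 1.1403e+00, -4.9606e+00, -5.3129e+00, -1.6700e-02, -2.0000e-04,
       -0.0000e+00]), array([ 1.1403e+00, -4.9606e+00, -5.3129e+00,  4.8330e-01, -0.0000e+00,
        4.0000e-04])]
alt 1 [84.  -0.1  0.1]
alt -1 [-96.   -0.1  -0.1]
1 [-6.  -0.1 -0. ]
-1 [ 1.74e+02 -0.00e+00  1.00e-01]
```

>>> {"method": "send_rows", "body": {"commands": [[[0,-0.4,-0.4,-0.0167,0,0],[0,-0.8,-0.8,-0.0167,0,0],[0,-1,-1,-0.0167,0,0]]], "jaw": 1, "force": 20}}

```text
time_s: 0.48
ee_pos: [226.5, 427.1, 213.6]
ee_rot: [179.3, 89.9, -100.6]
force: [0.6, -1.2, -0.3]
gripper_width: 64.2
```

>>> {"method": "send_rows", "body": {"commands": [[[0,-0.5,-0.4,0,0,0],[0,-0.95,-0.8,0,0,0],[0,-1,-0.9,0,0,0]]]}}

```text
time_s: 0.85
ee_pos: [310.5, 321.3, 213.7]
ee_rot: [-178.5, 89.9, -98.6]
force: [0.8, -0.1, -0.1]
gripper_width: 33.9
```

>>> {"method": "send_rows", "body": {"commands": [[[0,-0.5,-0.2,0,0,0],[0.2,-1,-0.4,0,0,0],[0.4,-1,-0.4,0,0,0]]]}}

```text
time_s: 1.23
ee_pos: [403.1, 266.5, 173.3]
ee_rot: [-53.5, 89.9, 26.4]
force: [-0.3, 0.5, -0.1]
gripper_width: 4.0
```

>>> {"method": "send_rows", "body": {"commands": [[[0,-0.5,0,0,0,0],[0,-1,0,0,0,0],[0,-1,0,0,0,0],[0,-1,0,0,0,0]]]}}

```text
time_s: 1.72
ee_pos: [498.1, 250.7, 173.3]
ee_rot: [105.3, 89.9, -174.5]
force: [-1.2, -1.0, 0.7]
gripper_width: 0.2
```

```bash
python3 - <<'E'
from h import *
import cv2
st=env.state();print(st);p=slat(130)+[0,0,20];print(p,row(p,goal(),st))
pc,_=env.grab_frame("top");cv2.imwrite("pics/top2.png",pc[:,:,::-1])
E
```

```text
{'time_s': 1.725, 'qpos': array([ 2.55067556e+01,  1.84725480e+01,  9.55228790e+01,  4.61952864e-02,
        6.61206149e+01, -5.46876920e+01]), 'qvel': array([ 0.63932208, -1.08438545,  0.79000842, -0.09658639, -0.15088059,
       -0.07717738]), 'effort': array([-5.62980752e-01, -3.95811331e+01, -2.25326318e+01, -1.75915717e-02,
        2.23748130e-02,  1.44661455e-03]), 'ee_pos': array([498.1460854 , 250.6916796 , 173.34568772]), 'ee_rot': array([ 105.32768903,   89.87651554, -174.49660662]), 'force': array([-1.18803655, -1.04407723,  0.68023766]), 'torque': array([ 0.05533703,  0.03486185, -0.03487435]), 'gripper_width': 0.1890653228778901}
[533.43901743 162.08366837  90.        ] [ 8.329e-01 -5.007e-01 -8.124e-01  1.000e-04 -1.000e-04 -3.000e-04]
```

>>> {"method": "send_rows", "body": {"commands": [[[0,-0.25,-0.4,0,0,0],[0.3,-0.5,-0.8,0,0,0],[0.83,-0.5,-0.81,0,0,0],[0.83,-0.5,-0.81,0,0,0],[0.93,-0.5,-0.81,0,0,0],[0.93,-0.5,-0.81,0,0,0]]]}}

```text
time_s: 2.52
ee_pos: [535.1, 162.8, 82.1]
ee_rot: [-60.9, 89.9, 19.3]
force: [0.1, -0.2, -0.3]
gripper_width: 0.6
```

```bash
python3 - <<'E'
from h import *
import cv2
st=env.state();print(st);print(slat(130)-st["ee_pos"])
for n in ("top","scene"):
  pc,_=env.grab_frame(n);cv2.imwrite(f"pics/{n}3.png",pc[:,:,::-1])
E
```

```text
{'time_s': 2.525, 'qpos': array([ 1.57416398e+01,  2.34847034e+01,  1.02482801e+02,  8.67379270e-03,
        5.39205911e+01, -6.44893742e+01]), 'qvel': array([-0.26240296, -0.37459054, -0.50690911, -0.09588733,  0.2476    ,
        0.01543899]), 'effort': array([-6.23950968e-02, -4.15470064e+01, -1.90010673e+01, -1.26054023e-03,
        3.15375533e-02,  9.61320584e-04]), 'ee_pos': array([535.08523842, 162.81614659,  82.10707256]), 'ee_rot': array([-60.89969829,  89.88787632,  19.32621443]), 'force': array([ 0.12072074, -0.21957334, -0.27991162]), 'torque': array([-0.04080597,  0.01066362,  0.01731634]), 'gripper_width': 0.5725692999678434}
[ -1.64622098  -0.73247822 -12.10707256]
```

View pics/scene3.png

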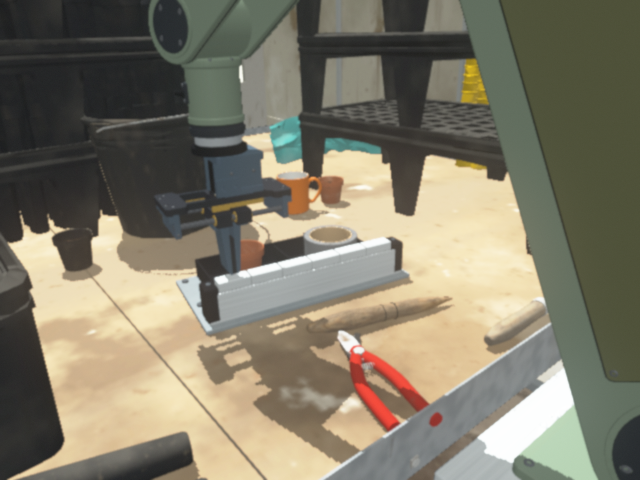

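View pics/top3.png

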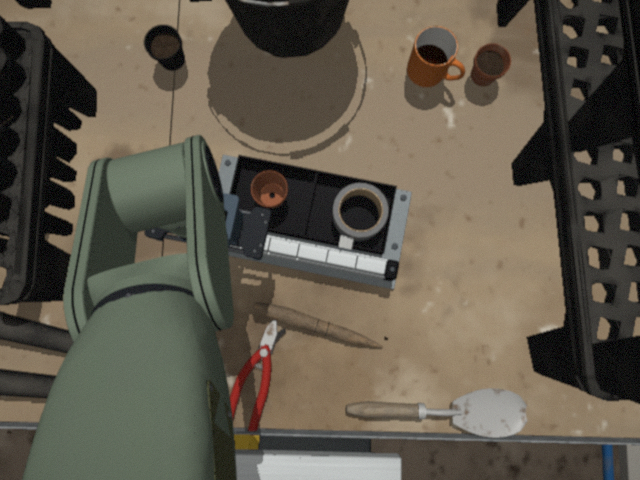

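The fingers stand over the leftmost slat, with the tip near (230,270) in the scene image. First press: down to about 4 mm below flush.

>>> {"method": "send_rows", "body": {"commands": [[[0.05,0.015,-0.01,0,0,0],[0.1,0.015,-0.01,0,0,0],[0.12,0.015,-0.01,0,0,0],[0.135,0.015,-0.01,0,0,0],[0.145,0.015,-0.01,0,0,0],[0.145,0.015,-0.01,0,0,0],[0.145,0.015,-0.01,0,0,0]]]}}

```text
time_s: 3.5
ee_pos: [533.0, 161.2, 70.2]
ee_rot: [-55.7, 89.9, 24.4]
force: [-7.7, -1.7, 25.3]
gripper_width: 0.2
```

Slat +130 is rigid: it stopped at 70.2 mm with 25 N. On to the next one.

>>> {"method": "send_rows", "body": {"commands": [[[-0.1,0,0,0,0,0],[-0.1,0,-0.4,0,0,0],[-0.1,0,-0.52,0,0,0],[-0.1,0,-0.52,0,0,0],[-0.05,0,-0.52,0,0,0],[-0.02,0,-0.52,0,0,0],[0,0,-0.52,0,0,0],[0,0,-0.52,0,0,0],[0,0,-0.52,0,0,0]]]}}

```text
time_s: 4.62
ee_pos: [524.7, 110.7, 70.2]
ee_rot: [-71.8, 89.9, 8.4]
force: [-7.3, -2.2, 27.3]
gripper_width: 0.4
```

Slat +78 is rigid too.

>>> {"method": "send_rows", "body": {"commands": [[[-0.1,0,0,0,0,0],[-0.1,0,-0.4,0,0,0],[-0.1,0,-0.52,0,0,0],[-0.1,0,-0.52,0,0,0],[-0.05,0,-0.52,0,0,0],[-0.02,0,-0.52,0,0,0],[0,0,-0.52,0,0,0],[0,0,-0.52,0,0,0],[0,0,-0.52,0,0,0]]]}}

```text
time_s: 5.75
ee_pos: [515.8, 59.5, 70.2]
ee_rot: [-71.7, 89.9, 8.5]
force: [-7.4, -0.7, 28.9]
gripper_width: 0.3
```

Slat +26 is rigid.

>>> {"method": "send_rows", "body": {"commands": [[[-0.1,0,0,0,0,0],[-0.1,0,-0.4,0,0,0],[-0.1,0,-0.52,0,0,0],[-0.1,0,-0.52,0,0,0],[-0.05,0,-0.52,0,0,0],[-0.02,0,-0.52,0,0,0],[0,0,-0.52,0,0,0],[0,0,-0.52,0,0,0],[0,0,-0.52,0,0,0]]]}}

```text
time_s: 6.88
ee_pos: [506.8, 8.2, 70.1]
ee_rot: [-74.8, 89.9, 5.4]
force: [-8.8, -0.1, 30.5]
gripper_width: 0.4
```

Slat -26 is rigid.

>>> {"method": "send_rows", "body": {"commands": [[[-0.1,0,0,0,0,0],[-0.1,0,-0.4,0,0,0],[-0.1,0,-0.52,0,0,0],[-0.1,0,-0.52,0,0,0],[-0.05,0,-0.52,0,0,0],[-0.02,0,-0.52,0,0,0],[0,0,-0.52,0,0,0],[0,0,-0.52,0,0,0],[0,0,-0.52,0,0,0]]]}}

```text
time_s: 8.0
ee_pos: [497.7, -43.5, 66.6]
ee_rot: [-36.2, 90.0, 44.0]
force: [-0.7, 1.9, 2.1]
gripper_width: 0.5
```

Slat -78 gives: 66.6 mm at about 2 N. I'll press it to the bottom.

>>> {"method": "send_rows", "body": {"commands": [[[0.03,0,0,0,0,0],[0.06,0,0,0,0,0],[0.08,0,0,0,0,0],[0.09,0,0,0,0,0],[0.1,0,0,0,0,0],[0.1,0,0,0,0,0],[0.1,0,0,0,0,0],[0.1,0,0,0,0,0]]]}}

```text
time_s: 9.0
ee_pos: [497.8, -43.7, 58.1]
ee_rot: [-68.7, 89.9, 11.4]
force: [-2.8, 3.4, 16.2]
gripper_width: 0.3
```

```bash
python3 - <<'E'
from h import *
import cv2
for n in ("top","scene"):
  pc,_=env.grab_frame(n);cv2.imwrite(f"pics/{n}4.png",pc[:,:,::-1])
  if n=="top": cv2.imwrite("pics/top4c.png",cv2.resize(pc[150:295,195:405,::-1],None,fx=3.8,fy=3.8,interpolation=cv2.INTER_CUBIC))
for i in range(4):
  st=env.state();print(st["time_s"],st["ee_pos"],st["force"])
  env.grab_frame("wrist")
E
```

```text
9.1 [497.83375144 -43.69272432  58.10814024] [-2.36168935  3.27065051 17.08574946]
9.15 [497.85828528 -43.70626499  58.13325279] [-3.40897154  2.63471168 16.82438702]
9.2 [497.86572546 -43.68556216  58.14127721] [-3.8836863   3.51197923 16.21617493]
9.25 [497.84424693 -43.66389637  58.11653417] [-2.81883255  2.68615497 17.12403899]
```

View pics/top4c.png

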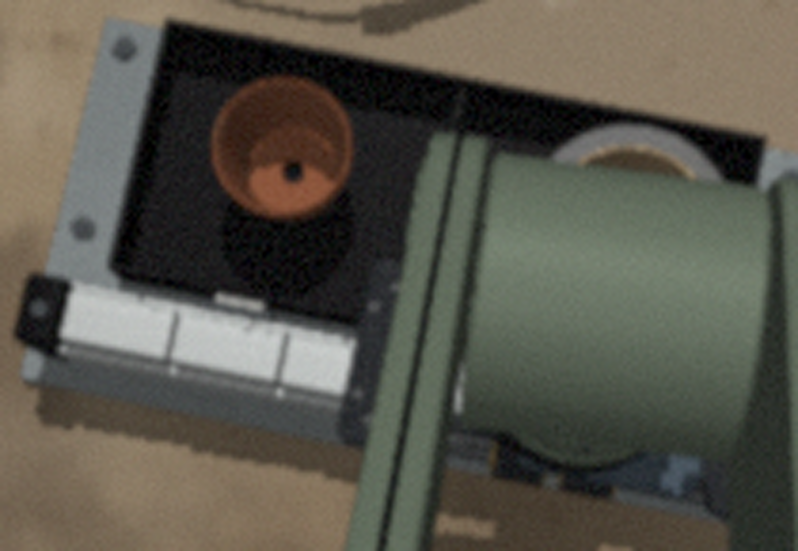

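View pics/scene4.png

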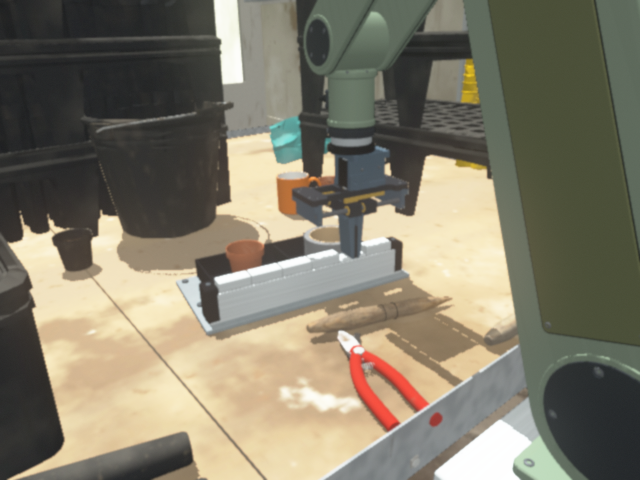

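The left tongue at crop (240,300) has drawn back to a thin sliver. The fingers sit inside the sunken fifth slat at scene (350,250). TCP height is 58.1 mm, which is the bottom, with a steady push of about 17 N. Tray, pot and dibber look unmoved. Handing in.

```bash
python3 -c "
from workcell import env
print(env.job_done()); s=env.state(); print(s['time_s'],s['ee_pos'],s['force'])"
```

```text
the job is handed in; nothing more can be done
None
the job is handed in; nothing more can be done
```

I found the sprung slat, pressed it to the bottom of its notch and handed the job in while still holding it down, at about 9.3 s of the 58 s allowed. It is the fifth from the left, at y = -78 mm.

- **Search:** I located the rail in the top image and pressed each slat with closed fingertips, from the left. The slats at +130, +78, +26 and -26 mm were rigid, each stopping at z of about 70 mm with 25–30 N. The slat at -78 mm gave at about 2 N, so I did not test the one at -130 mm.
- **Last checks:** The fingertips were steady at z = 58.1 mm, about 12 mm down, pushing with about 17 N. The left tongue was visibly drawn back in the top image. The pot and dibber, and what could be seen of the tray, looked unmoved.
- **Not checked:** The arm hid the right tongue and most of the tape roll, so I did not see either directly. No check failed or disagreed, and the hand-in gave no verdict.

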